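Seat a mill jar in its drive stand

ROBOT

A 6-joint arm with a two-finger parallel gripper is mounted at the origin on a cart in front of the work surface, level with it; the furniture and walls round the work are solid. World frame = base frame: x ahead of the robot, y to its left, z up, the work surface at z = 0. Lengths are in mm, angles in rad, forces in N, time in s.
With the tool pointing down it reaches from about 400 to 825 mm from the base axis. Payload 7 kg.
Tool frame: the origin (TCP) lies at the very end of the fingers, on their centre line; the grasp point (between the pads) lies 19 mm behind it; z points along the fingers, y is the line along which they close (so a half turn about z gives the same grasp; the last joint's range is limited). The gripper opens to 88 mm and grips with 3 to 60 N. Pads are 19 mm wide; open, the fingers measure 130 mm over their backs; the gripper's body (78 mm by 193 mm) begins 47 mm behind the grasp point.
Start: joints at [-0.885, 0.359, 0.012, 0, -1.224, -0.288], TCP at [261.461, -622.281, 226.561] pointing down, gripper open.
Joint ranges: [-3.07, 3.07], [-1.43, 2.12], [-1.02, 1.25], [-3.03, 1.67], [-3.05, -0], [-3.03, 3.03]. Speed limits (rad/s): [2.39, 2.39, 3.01, 3.14, 3.14, 3.14].

INTERFACE

Orientations are given as a unit quaternion [x, y, z, w].
In Python, from plant import bot gives the robot as it stands. Calls block until the motion is done:
- bot.move_ptp(position, orientation): joint-space move of the TCP to a pose.
- bot.line_to(position, velocity=150, ori=None): straight line of the TCP; ori=None keeps the orientation; velocity is the mean speed in mm/s.
- bot.move_joints(angles): joint-space move.
- bot.move_gripper(opening, force=None): finger opening in mm; force is the grip in N (None keeps the last); returns when the fingers have stopped.
- bot.pause(seconds).
- bot.solve_ik(position, orientation): joint angles nearest the present ones, or None.
- bot.read_state(): the state.
- bot.camera(name): name is "side" or "top" or "wrist"; returns the picture (480x640x3 uint8, red, green, blue); there is no depth.
- bot.get_calibration(name): a dict with "fx", "fy", "cx", "cy" (pixels), "distortion" ([k1, k2, p1, p2, k3] as OpenCV has them; the pictures are not rectified), "view" (4x4, takes a point from world to camera coordinates); the wrist camera has in their place "T_tool_cam" (4x4, takes a point from camera to tool coordinates, whose origin is the TCP and whose axes are the flange's). Camera axes: x right, y up, looking along -z (the intrinsics and any distortion apply to the point x, -y, -z); pixel columns grow to the right and rows downward; lengths in mm; the calibration is good to about 2 mm. A picture is of the moment at which its call begins: read the wrist's pose just before it. get_calibration takes no time and is no camera call.
A pose or a line that the arm cannot do raises bot.Unreachable and nothing moves.
- bot.close_job(): hands the job in; it is judged then, once.
The state is a dict: "t": time; "joint_pos": joint angles; "qvel": joint speeds; "tau": joint torques, N m; "tcp_pos": TCP position; "eef_rot": TCP orientation; "contact_force": force on the tool from outside, world axes, zero at the start; "moment": the same for the moment, N m; "width": finger opening in mm; "finger_force": force on a finger pad.
Only numpy, scipy, OpenCV 4.12 (cv2) and the standard library are available. Lean on these libraries where they do the work, as an engineer would, in place of code of your own. Each camera call takes 0.05 s, during which the arm holds its last target. There are 200 camera calls.

TASK

Lift the white mill jar out of its grey parking cradle and lower its steel axle into the two open slots of the blue-based drive stand. Push the jar gently down past the spring plungers until both axle ends bottom on the saddle, whose height differs each time, and bed both ends in evenly with a steady push of about 15 to 20 N on the middle of the jar for a second, never loading the stand with more than 30 N; then let go. Leave the other things on the bench where they are.

Things in the scene. Friction and masses are not known exactly. Their poses are not given: they have to be found in the camera images.
- jar_mid (a point): centre of the mill jar: white cylinder 40 mm in diameter, 60 mm long, lying level, blue bands near its ends, 0.25 to 0.38 kg. Its y axis runs along the steel axle (10 mm in diameter, 108 mm over all, 24 mm out at each end; a 20 mm collar 3 mm thick at each jar end). It may go in either way round and can spin about its axle. At the start the axle lies in the cradle's V posts
- end_a (a point): point on the axle's centre line 41 mm from the jar's centre, along the jar's +y
- end_b (a point): point on the axle's centre line 41 mm from the jar's centre, along the jar's -y
- cradle: grey parking cradle, fixed, base 70 x 110 mm and 8 mm thick, two V posts 41 mm either side of its middle, tops about 55 mm high; origin at the centre of its underside; the axle lies along its y axis, centre line 47 mm high
- stand: drive stand, fixed: blue base 90 x 120 x 10 mm, origin at the centre of its underside, axle to lie along its y axis; two upright aluminium plates 10 mm thick centred at y = +41 and -41 mm (72 mm between them), 100 mm high. Each has a slot 12 mm wide, open at the top, at x = 0, flared from 32 mm at the top to 12 mm at z = 88 mm. A black motor 40 mm high stands outside the +y plate to y = 87 mm
- mortar: bystander: small beige mortar, 66 mm across, 21 mm high
- pestle: bystander: beige pestle, 62 mm long
- vial_2: bystander: amber vial, black cap, 23 mm across, 47 mm high
- vial_3: bystander: clear vial, white cap, 23 mm across, 47 mm high
- ptfe_tape: bystander: yellow tape reel, 50 mm across, 16 mm high
- screwdriver: bystander: orange screwdriver, 108 mm long, at the front edge
- flask: bystander: small conical flask, 69 mm across, 109 mm high
- slot_a (a point): middle of the +y plate's slot mouth, 97 mm above the bench. A sprung brass plunger in each plate (8 mm round nose, centre at z = 72 mm, barrel out to x = 49 mm) sticks 4.5 mm into the slot from the stand's +x side and stops the axle with its centre about 78 mm high. The jar's weight does not pass it; 5 to 10 N down at each end does, and the axle then drops. One end may go before the other
- slot_b (a point): middle of the -y plate's slot mouth, 97 mm above the bench. Slot floors: the tops of a dark steel saddle, two flat pads at equal height, one in each slot, rigid under load. The saddle's height is adjustable and differs each time: the axle's centre is 50 to 64 mm above the bench when it bottoms, and no pose gives it, so feel for it
Not all that is in view belongs to the job. Leave any orange or turquoise look-alike of the stand alone.

How it is judged (in metres and radians):
On the way, in this order (a step that is already met when the one before it is completed fails the run):
1. the jar is lifted clear, its centre more than 100 mm above the bench (height (world z) of jar_mid above 0.1 m), for 0.1 s.
2. both axle ends are bottomed and bedded in: each of the saddle's two pads carries more than 6 N from the jar for 0.3 s (contact force between jar and saddle_c0 above 6 N and contact force between jar and saddle_c1 above 6 N and horizontal distance between jar_mid and stand below 0.012 m), for 0.3 s.
At the end, for the whole second after the job is handed in: The jar lies at rest in the stand with each axle end resting on its saddle pad (each pad carries more than 0.3 N), axle along the slots (within 0.06 rad), centre within 12 mm of the stand's middle in plan and less than 67 mm above the bench (contact force between jar and saddle_c0 above 0.3 N and contact force between jar and saddle_c1 above 0.3 N and horizontal distance between jar_mid and stand below 0.012 m and angle between the y axis of jar_mid and the y axis of stand, either way round below 0.06 rad and height (world z) of jar_mid below 0.067 m and linear speed of jar below 0.02 m/s); the robot touches nothing.
It fails at once if the jar and the stand press on each other with more than 30 N (contact force between jar and stand above 30 N).
It fails at once if a bystander is moved more than 30 mm (distance of any of mortar, pestle, vial_2, vial_3, ptfe_tape, screwdriver, flask from where it was at the start of the episode above 0.03 m).
It also fails if it takes over 72 s, if anything falls off the work surface, if the arm or the gripper's body presses on something with over 40 N, if the wrist force passes 120 N, or if a joint passes its speed limit or range.

## Working session

There is one attempt and no reset: what is moved stays moved. The work goes in short steps, each a Python script; the robot and the scene stay as the last script left them, time stands still between calls to the robot, and variables do not carry over. Pictures are saved under pics/ and viewed, at most 13 in all, crops included, and the job is handed in when it is done.

```bash
mkdir -p pics; ls; python3 - <<'E'
from plant import bot
import cv2,numpy as np
for n in("top","side"):
    cv2.imwrite(f"pics/{n}0.png",bot.camera(n)[:,:,::-1])
    c=bot.get_calibration(n);print(n,{k:np.round(v,4).tolist() for k,v in c.items()})
print({k:np.round(v,3).tolist() for k,v in bot.read_state().items()})
print(bot.get_calibration("wrist"))
E
```

```text
pics
top {'fx': 592.4413, 'fy': 592.4413, 'cx': 326.5692, 'cy': 234.4304, 'distortion': [-0.1613, 0.0, 0.0, 0.0, 0.0], 'view': [[0.0096, -0.9999, 0.0031, -86.78], [0.9984, 0.0098, 0.0557, -557.6582], [-0.0557, 0.0026, 0.9984, -1761.1813], [0.0, 0.0, 0.0, 1.0]]}
side {'fx': 615.5024, 'fy': 615.5024, 'cx': 323.2561, 'cy': 241.002, 'distortion': [-0.1649, 0.0, 0.0, 0.0, 0.0], 'view': [[-0.8789, -0.4766, 0.0213, 462.6365], [0.2615, -0.444, 0.857, -266.749], [-0.399, 0.7588, 0.5149, -1158.2008], [0.0, 0.0, 0.0, 1.0]]}
{'t': 0.1, 'joint_pos': [-0.885, 0.359, 0.011, -0.0, -1.224, -0.288], 'qvel': [-0.0, -0.001, 0.003, 0.002, -0.0, 0.002], 'tau': [-0.004, -58.416, 29.375, 7.015, 0.01, -0.0], 'tcp_pos': [261.284, -621.91, 225.757], 'eef_rot': [-0.198, 0.98, 0.001, -0.0], 'contact_force': [0.234, 0.332, 0.23], 'moment': [0.009, 0.018, 0.015], 'finger_force': 0.0, 'width': 87.963}
{'fx': 385.89589655274773, 'fy': 385.89589655274773, 'cx': 317.22337570107004, 'cy': 238.93781595942858, 'distortion': array([0.00408592, 0.        , 0.        , 0.        , 0.        ]), 'T_tool_cam': array([[-4.92989693e-04,  9.66397207e-01,  2.57052904e-01,
         6.84399683e+01],
       [ 9.99999874e-01,  5.00419377e-04,  3.65128837e-05,
        -1.77382031e-01],
       [-9.33483051e-05,  2.57052889e-01, -9.66397332e-01,
        -1.58799393e+02],
       [ 0.00000000e+00,  0.00000000e+00,  0.00000000e+00,
         1.00000000e+00]])}
```

View pics/top0.png

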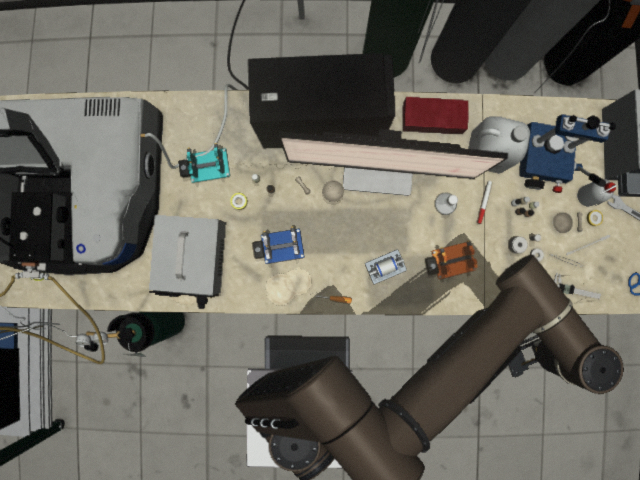

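View pics/side0.png

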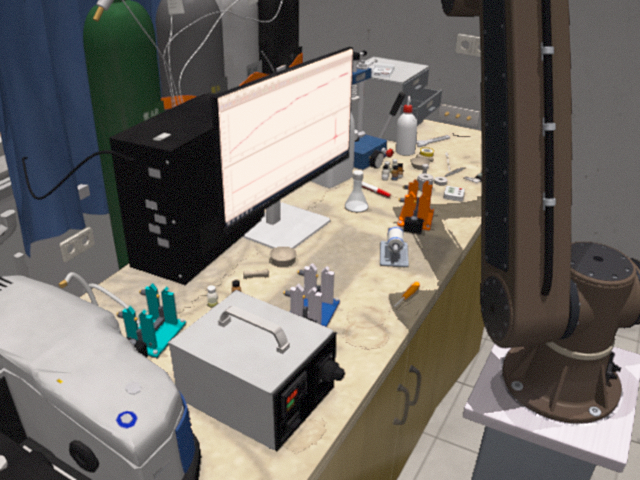

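The pictures show the stand candidates in the top view: blue at (280,246), turquoise at (205,165) and orange at (452,260). The blue one fits the description. The white jar in its grey cradle is at (385,265). Next I'll get rough positions and take a wrist view over each.

```bash
cat > h.py <<'E'
from plant import bot
import cv2,numpy as np
from scipy.spatial.transform import Rotation as R
def cam(name,st=None):
    c=bot.get_calibration(name)
    K=np.array([[c["fx"],0,c["cx"]],[0,c["fy"],c["cy"]],[0,0,1.]]);D=np.array(c["distortion"],float)
    if name=="wrist":
        T=np.eye(4);T[:3,:3]=R.from_quat(st["eef_rot"]).as_matrix();T[:3,3]=st["tcp_pos"];T=T@c["T_tool_cam"]
    else: T=np.linalg.inv(c["view"])
    return K,D,T
def ray(cm,px,z):
    K,D,T=cm
    p=cv2.undistortPoints(np.array(px,float).reshape(-1,1,2),K,D).reshape(-1,2)
    d=np.c_[p[:,0],-p[:,1],-np.ones(len(p))]@T[:3,:3].T
    o=T[:3,3]; return o+d*((z-o[2])/d[:,2])[:,None]
def proj(cm,P):
    K,D,T=cm;P=np.atleast_2d(P);V=np.linalg.inv(T);q=P@V[:3,:3].T+V[:3,3]
    q=q*[1,-1,-1];return cv2.projectPoints(q,np.zeros(3),np.zeros(3),K,D)[0].reshape(-1,2)
def down(yaw): # tool y axis at angle yaw (world), z down
    y=np.array([np.cos(yaw),np.sin(yaw),0]);z=np.array([0,0,-1.]);x=np.cross(y,z)
    return R.from_matrix(np.c_[x,y,z]).as_quat()
E
python3 - <<'E'
from h import *
im=cv2.imread("pics/top0.png");c=cam("top")
print(np.round(ray(c,[[280,246],[205,165],[452,260],[385,265]],40)),np.round(ray(c,[[264,248],[299,242],[215,215],[152,290],[215,295],[340,299],[445,203],[333,190]],10)))
crops=[im[215:285,235:325],im[130:200,165:255],im[225:295,365:455],im[225:295,405:495]]
cv2.imwrite("pics/crop.png",cv2.resize(np.vstack([np.hstack(crops[:2]),np.hstack(crops[2:])]),None,fx=4,fy=4,interpolation=2))
for x,y in ((430,30),(430,-200)):
  for a in (0,np.pi/2,-np.pi/2): 
    j=bot.solve_ik([x,y,350],down(a));print(x,y,a,None if j is None else np.round(j,2))
E
```

```text
[[ 522.   56.   40.]
 [ 762.  286.   40.]
 [ 485. -455.   40.]
 [ 468. -255.   40.]] [[ 516.  107.   10.]
 [ 535.    1.   10.]
 [ 614.  257.   10.]
 [ 384.  447.   10.]
 [ 373.  253.   10.]
 [ 365. -123.   10.]
 [ 658. -441.   10.]
 [ 694. -100.   10.]]
430 30 0 [ 0.53 -0.12 -0.27  0.   -1.42  2.61]
430 30 1.5707963267948966 [ 0.53 -0.12 -0.27  0.   -1.42 -2.1 ]
430 30 -1.5707963267948966 [ 0.53 -0.12 -0.27  0.   -1.42  1.04]
430 -200 0 [ 2.29 -1.41 -0.2   0.   -2.79  0.85]
430 -200 1.5707963267948966 [-0.02 -0.04 -0.2   0.   -1.42 -1.55]
430 -200 -1.5707963267948966 [-0.02 -0.04 -0.2   0.   -1.42  1.59]
```

View pics/crop.png

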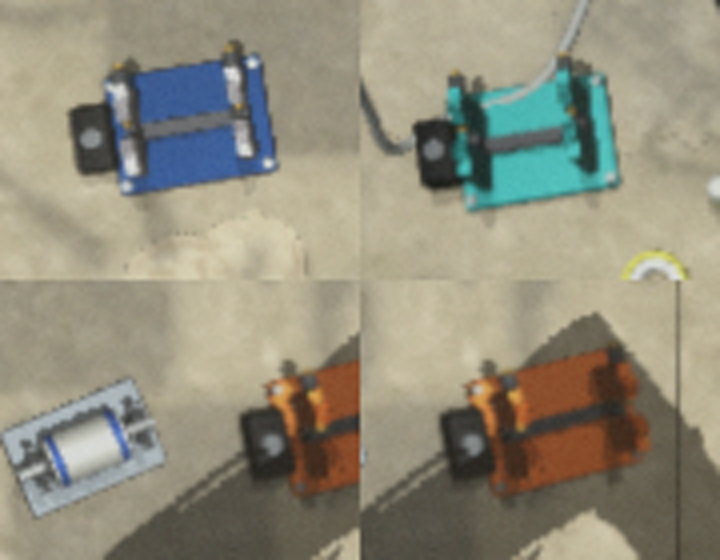

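The blue stand is confirmed: its base is blue and the motor is on its left, at +y. The white jar in the cradle sits beside the orange look-alike, which I'll leave alone. Next, wrist views of the jar and the stand.

```bash
python3 - <<'E'
from h import *
import pickle
S={}
for n,x,y,yaw in(("stand",524,52,.15),("jar",468,-255,.35)):
    bot.move_ptp([x+20*0,y-30,300],down(yaw-np.pi)); bot.pause(.3)
    s=bot.read_state(); im=bot.camera("wrist"); S[n]=s
    cv2.imwrite(f"pics/w_{n}.png",im[:,:,::-1]); print(n,s["t"],np.round(s["tcp_pos"],1),np.round(s["contact_force"],2),np.round(s["joint_pos"],2))
pickle.dump(S,open("S.pkl","wb"))
a=cv2.imread("pics/w_stand.png");b=cv2.imread("pics/w_jar.png")
E
```

```text
stand 2.8833 [524.   21.7 299.9] [-0.41 -0.12  0.17] [ 0.42  0.07 -0.2   0.   -1.31 -0.27]
jar 4.425 [ 468.4 -284.3  300. ] [0.48 0.15 0.44] [-0.19  0.11 -0.15 -0.   -1.31  0.54]
```

View pics/w_stand.png

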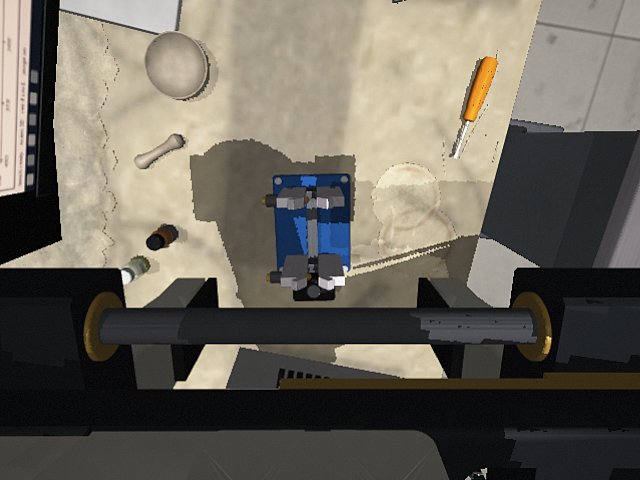

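View pics/w_jar.png

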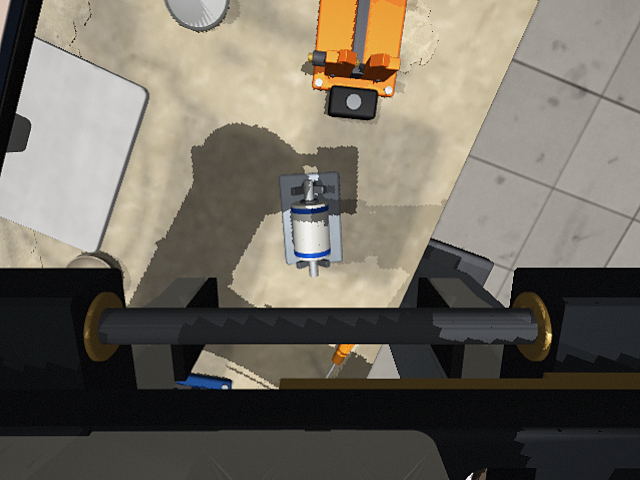

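The wrist pictures show the blue stand around (312,235), with its motor at the bottom (+y), and the jar at (310,232) with blue bands at rows 210 and 254. I'll take a closer view of the jar for an accurate grasp.

```bash
cat >> h.py <<'E'
def bands(im,cm,roi,z=62):
    hsv=cv2.cvtColor(im,cv2.COLOR_RGB2HSV);m=cv2.inRange(hsv,(105,130,40),(130,255,255))
    k=np.zeros_like(m);c0,r0,c1,r1=roi;k[r0:r1,c0:c1]=1;m*=k
    n,_,st,ce=cv2.connectedComponentsWithStats(m)
    i=[j for j in range(1,n) if st[j,4]>25];print("bands",[(ce[j].round(1).tolist(),st[j].tolist()) for j in i])
    i=sorted(i,key=lambda j:-st[j,4])[:2]
    P=ray(cm,ce[i],z);d=P[0]-P[1];d*=np.sign(d[1]);return P.mean(0),np.arctan2(-d[0],d[1]),np.linalg.norm(d)
E
python3 - <<'E'
from h import *
import pickle
S=pickle.load(open("S.pkl","rb"))
im=cv2.imread("pics/w_jar.png")[:,:,::-1].copy()
p,a,l=bands(im,cam("wrist",S["jar"]),(270,160,360,290));print(p,a,l)
u=np.array([-np.sin(a),np.cos(a)])
bot.move_ptp([*(p[:2]+70*u),185],down(a-np.pi));bot.pause(.3)
s=bot.read_state();im=bot.camera("wrist");pickle.dump(s,open("s_jar.pkl","wb"))
cv2.imwrite("pics/w_jar2.png",im[:,:,::-1])
pr=proj(cam("wrist",s),[*p[:2],55])[0];print(pr)
c,r=pr.astype(int);p,a,l=bands(im,cam("wrist",s),(max(c-60,0),max(r-100,0),c+60,r+100));print(p,a,l,s["t"])
E
```

```text
bands [([309.4, 210.2], [291, 205, 37, 9, 173]), ([312.3, 254.3], [294, 249, 36, 9, 146])]
[ 465.24832231 -254.14781668   62.        ] 0.41029986154531917 48.21187298210751
[318.52685488 136.1671246 ]
bands [([317.9, 99.5], [291, 95, 55, 10, 425]), ([318.1, 170.2], [292, 166, 53, 9, 388])]
[ 465.74941277 -254.30724768   62.        ] 0.4124470620331353 48.228197137280254 5.4333
```

View pics/w_jar2.png

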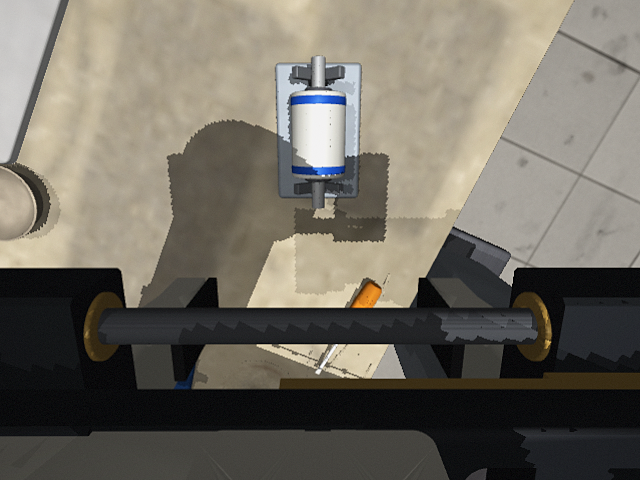

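The two measurements agree: jar at (465.5, -254.2), axle 0.411 rad from y. Now I'll grasp it, lift it, and view the stand up close with the jar in hand.

```bash
python3 - <<'E'
from h import *
import pickle
S=pickle.load(open("S.pkl","rb"))
c=ray(cam("wrist",S["stand"]),[[312,225]],10)[0];print("stand coarse",c)
x,y,a=465.6,-254.2,.411;q=down(a-np.pi)
bot.move_ptp([x,y,130],q);bot.line_to([x,y,36],80);bot.pause(.2)
f0=bot.read_state();bot.move_gripper(38,40);bot.pause(.2);f1=bot.read_state()
bot.line_to([x,y,56],40);bot.pause(.3);f2=bot.read_state()
print(f1["width"],f1["finger_force"],[np.round(f["contact_force"],2) for f in (f0,f1,f2)],np.round(f2["moment"],2))
bot.line_to([x,y,215],150)
u=np.array([-np.sin(.15),np.cos(.15)])
bot.move_ptp([*(c[:2]+75*u),215],down(.15-np.pi));bot.pause(.4)
s=bot.read_state();im=bot.camera("wrist");pickle.dump(s,open("s_st.pkl","wb"))
cv2.imwrite("pics/w_st2.png",im[:,:,::-1]);print(s["t"],s["width"],np.round(s["tcp_pos"],1),np.round(s["contact_force"],2))
E
```

```text
stand coarse [525.93143908  55.27672102  10.        ]
39.164538091263786 39.99822735786438 [array([-0.31, -0.21,  0.91]), array([-1.59, -1.9 ,  1.26]), array([ 0.43,  0.9 , -3.61])] [ 0.01  0.15 -0.  ]
12.5583 39.01954522193728 [514.8 129.1 215. ] [-0.27  0.35 -2.1 ]
```

View pics/w_st2.png

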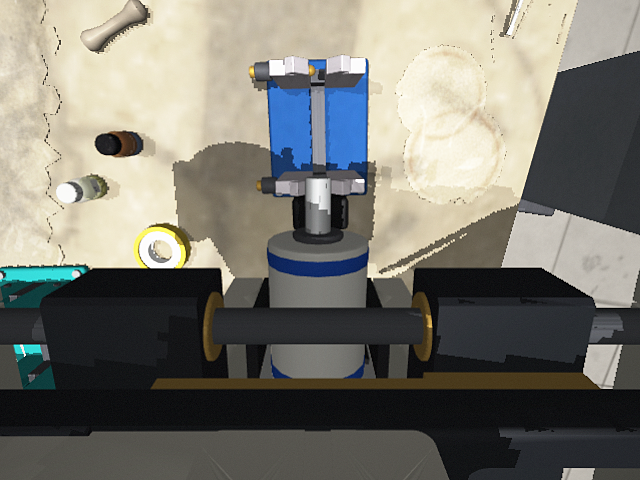

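The stand is close up: plates at rows ~68 and ~185, slots near column 317. I'll enlarge this to pick out the plate tops.

```bash
python3 - <<'E'
from h import *
im=cv2.imread("pics/w_st2.png")[50:205,240:385]
cv2.imwrite("pics/crop2.png",cv2.resize(im,(145*5,155*5)[0:2] if 0 else (560,598),interpolation=cv2.INTER_CUBIC))
E
```

```text
(no output)
```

View pics/crop2.png

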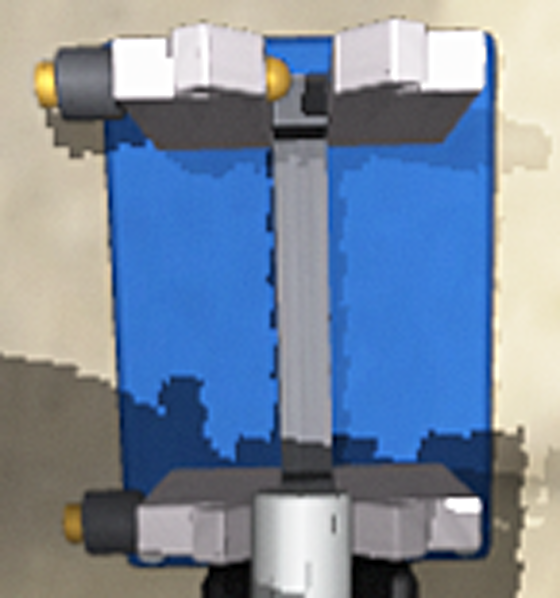

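```bash
python3 - <<'E'
from h import *
import pickle
s=pickle.load(open("s_st.pkl","rb"));c=cam("wrist",s)
f=lambda P:np.array(P,float)/3.862+[240,50]
def rep(n,A):
    d=A[1]-A[0];d*=np.sign(d[1]);print(n,A[:,:2].round(1).tolist(),"mid",A.mean(0)[:2].round(1),"ang",round(np.arctan2(-d[0],d[1]),4),"len",np.linalg.norm(d).round(1))
rep("ridge",ray(c,f([[298,52],[320,530]]),100))
rep("throat",ray(c,f([[300,67],[320,530]]),94))
im=cv2.cvtColor(cv2.imread("pics/w_st2.png"),cv2.COLOR_BGR2RGB)
def base(im,c,roi):
    m=cv2.inRange(cv2.cvtColor(im,cv2.COLOR_RGB2HSV),(100,130,40),(125,255,255))
    k=np.zeros_like(m);k[roi[1]:roi[3],roi[0]:roi[2]]=1
    ys,xs=np.nonzero(m*k);P=ray(c,np.c_[xs,ys],10)[:,:2].astype(np.float32)
    print("base rect",cv2.minAreaRect(P))
    r=cv2.minAreaRect(P);print(cv2.boxPoints(r).round(1).tolist())
base(im,c,(250,45,385,205))
S=pickle.load(open("S.pkl","rb"));c2=cam("wrist",S["stand"])
base(cv2.cvtColor(cv2.imread("pics/w_stand.png"),cv2.COLOR_BGR2RGB),c2,(265,165,365,268))
im2=cv2.imread("pics/w_stand.png")[160:310,240:385]
cv2.imwrite("pics/crop3.png",cv2.resize(im2,None,fx=4,fy=4,interpolation=cv2.INTER_CUBIC))
# jar in hand
p,a,l=bands(im,c,(255,235,385,300),70);
E
```

```text
ridge [[532.5, 15.4], [516.5, 94.8]] mid [524.5  55.1] ang 0.1987 len 81.0
throat [[532.0, 16.7], [516.3, 95.6]] mid [524.2  56.2] ang 0.1959 len 80.4
base rect ((525.8011474609375, 55.82080078125), (88.4430160522461, 118.12722778320312), 9.858192443847656)
[[472.1000061035156, 106.4000015258789], [492.29998779296875, -9.899999618530273], [579.5, 5.199999809265137], [559.2999877929688, 121.5999984741211]]
base rect ((526.5164794921875, 52.4291877746582), (88.31420135498047, 113.64558410644531), 9.746479988098145)
[[473.3999938964844, 101.0], [492.6000061035156, -11.0], [579.7000122070312, 3.9000000953674316], [560.4000244140625, 115.9000015258789]]
bands [([317.2, 265.9], [267, 248, 101, 29, 1409])]Traceback (most recent call last):
  File "<stdin>", line 22, in <module>
  File "h.py", line 28, in bands
    P=ray(cm,ce[i],z);d=P[0]-P[1];d*=np.sign(d[1]);return P.mean(0),np.arctan2(-d[0],d[1]),np.linalg.norm(d)
                             ~^^^
IndexError: index 1 is out of bounds for axis 0 with size 1
```

View pics/crop3.png

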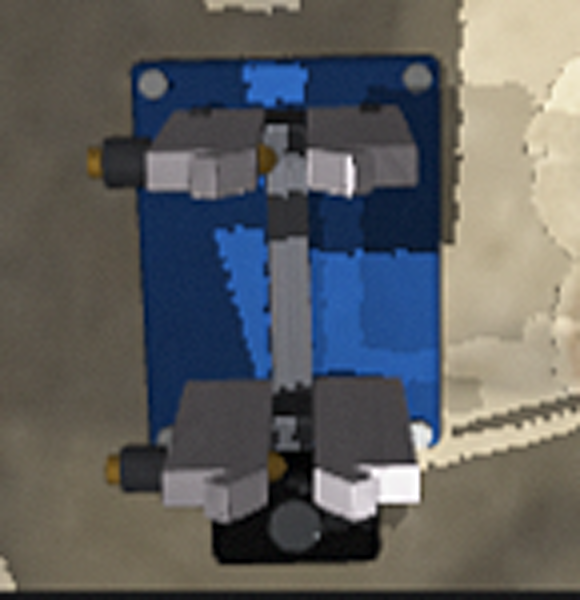

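```bash
cat >> h.py <<'E'
A=.171;U=np.array([-np.sin(A),np.cos(A)]);N=np.array([np.cos(A),np.sin(A)])
def F(n=3):
    f=[]
    for _ in range(n): bot.pause(.02);f.append(bot.read_state()["contact_force"])
    return np.mean(f,0)
E
python3 - <<'E'
from h import *
import pickle
S=pickle.load(open("S.pkl","rb"));c2=cam("wrist",S["stand"])
g=lambda a:np.array(a)/4+[240,160]
for px,z in(([283.3,185],100),([283,165],90),([291.5,492],92)):
    p=ray(c2,g(px),z)[0];print(px,p.round(1),"n",(p[:2]@N).round(1),"u",(p[:2]@U).round(1))
C=np.array([525.3,55.7]);q=down(A-np.pi)
bot.move_gripper(38,55)
bot.move_ptp([*C,135],q);bot.line_to([*C,100],60);bot.pause(.3)
b=F(8);s=bot.read_state();print(s["t"],s["width"],s["tcp_pos"],b)
np.save("bias.npy",b)
cv2.imwrite("pics/above.png",bot.camera("wrist")[:,:,::-1]);
z=100
while z>77:
    z-=3;bot.line_to([*C,z],30);f=F()-b
    print(z,round(bot.read_state()["t"],2),"n %.1f u %.1f z %.1f"%(f[:2]@N,f[:2]@U,f[2]))
    if f[2]>6 or abs(f[:2]@N)>8 or abs(f[:2]@U)>8: break
E
```

```text
[283.3, 185] [531.4  17.3 100. ] n 526.6 u -73.4
[283, 165] [532.1  14.3  90. ] n 526.7 u -76.5
[291.5, 492] [517.9  96.3  92. ] n 526.8 u 6.8
14.5083 38.88607733953406 [525.37869261  55.71711589 100.16792183] [ 0.08264169  0.05546901 -3.49820636]
97 14.86 n -0.3 u -0.0 z 0.0
94 15.16 n -0.3 u 0.0 z -0.3
91 15.46 n -0.3 u -0.6 z -0.2
88 15.76 n 0.2 u 0.2 z -0.1
85 16.06 n -0.1 u 0.4 z 0.1
82 16.36 n -0.1 u 0.9 z -0.3
79 16.66 n -0.1 u -0.5 z -0.1
76 16.96 n 0.4 u -0.0 z -0.1
```

View pics/above.png

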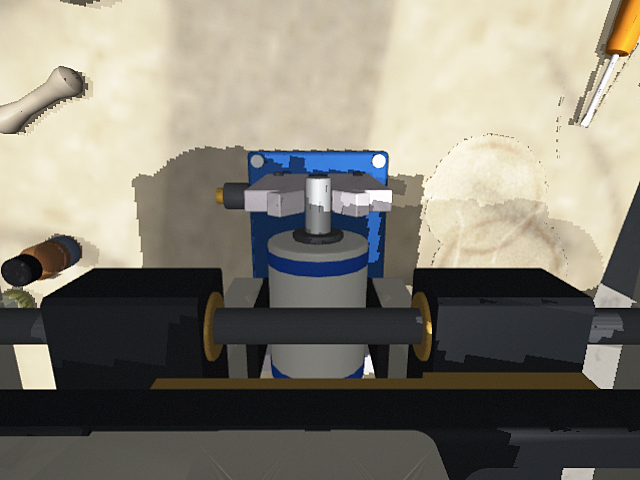

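The axle is centred over the slots (column 318) and has entered the throat without any force. Next, the plungers and then the floor, with force feedback.

```bash
python3 - <<'E'
from h import *
C=np.array([525.3,55.7]);b=np.load("bias.npy");z=76.;off=0.
L=[]
while z>36:
    z-=.5 if z<72 else 1.
    bot.line_to([*(C+off*N),z],25);f=F(2)-b;fn=f[:2]@N
    L.append("%.2f n%.1f u%.1f z%.1f"%(z,fn,f[:2]@U,f[2]))
    if abs(fn)>4: off+=np.clip(fn*.03,-.3,.3)
    if f[2]>22 or abs(fn)>15: L.append("cap");break
    if z<54 and f[2]>9: L.append("floor");break
    if bot.read_state()["t"]>38: break
s=bot.read_state();print("\n".join(L));print(off,s["t"],s["tcp_pos"],s["width"],np.round(s["contact_force"]-b,1),np.round(s["moment"],2))
E
```

```text
75.00 n-0.2 u-0.6 z-0.2
74.00 n-0.4 u-0.6 z-0.2
73.00 n-0.5 u-0.0 z0.1
72.00 n0.4 u0.1 z-0.1
71.00 n0.0 u-0.3 z-0.2
70.50 n-0.1 u-0.9 z0.4
70.00 n0.0 u-0.3 z-0.3
69.50 n0.3 u0.4 z0.1
69.00 n0.3 u0.1 z-0.4
68.50 n-0.2 u0.1 z0.2
68.00 n-0.8 u-0.7 z0.7
67.50 n-2.4 u0.2 z4.5
67.00 n-5.2 u-0.4 z7.5
66.50 n-5.8 u-0.0 z7.2
66.00 n-5.5 u-0.3 z9.1
65.50 n-5.4 u0.1 z8.6
65.00 n-6.0 u-0.8 z8.8
64.50 n-5.6 u-0.5 z9.0
64.00 n-5.4 u-1.4 z8.1
63.50 n-3.9 u-1.4 z7.2
63.00 n-3.2 u-0.6 z4.8
62.50 n-3.8 u-1.1 z3.9
62.00 n-3.8 u-0.7 z3.3
61.50 n-3.8 u-1.2 z2.9
61.00 n-3.8 u-0.5 z1.6
60.50 n-4.2 u-0.7 z1.0
60.00 n-3.1 u-0.4 z0.8
59.50 n-2.5 u-0.1 z-0.1
59.00 n-2.4 u-1.1 z-0.2
58.50 n-2.6 u-0.2 z-0.9
58.00 n-1.7 u0.2 z-1.8
57.50 n-2.0 u-0.6 z-3.4
57.00 n-1.7 u-0.0 z-2.4
56.50 n-0.9 u0.1 z-3.8
56.00 n-0.5 u-1.9 z-3.4
55.50 n-0.6 u-0.1 z-3.4
55.00 n-0.6 u0.3 z-1.7
54.50 n-0.2 u-0.1 z-0.2
54.00 n0.2 u-0.3 z-0.2
53.50 n0.1 u-0.3 z0.3
53.00 n0.8 u0.4 z0.0
52.50 n1.5 u-0.2 z0.8
52.00 n1.6 u0.1 z0.0
51.50 n2.4 u0.3 z0.8
51.00 n2.9 u0.1 z-0.2
50.50 n3.2 u-0.0 z1.1
50.00 n2.2 u0.2 z1.2
49.50 n2.8 u0.2 z0.9
49.00 n3.6 u0.3 z0.7
48.50 n2.7 u-0.3 z1.7
48.00 n3.4 u0.0 z1.6
47.50 n3.2 u-0.1 z0.8
47.00 n3.7 u0.6 z0.8
46.50 n4.0 u-0.2 z1.5
46.00 n4.1 u-0.2 z1.4
45.50 n3.5 u-0.5 z1.4
45.00 n3.6 u0.4 z1.7
44.50 n2.8 u-0.6 z1.5
44.00 n3.5 u-0.0 z1.0
43.50 n3.0 u-0.2 z0.7
43.00 n3.0 u0.3 z0.7
42.50 n3.2 u-0.0 z0.8
42.00 n3.2 u0.2 z1.0
41.50 n2.8 u0.5 z1.4
41.00 n3.3 u-0.2 z1.4
40.50 n2.6 u-0.2 z0.8
40.00 n1.4 u-0.1 z4.1
39.50 n-0.3 u0.2 z9.1
floor
-1.1695025775094134 36.225 [524.16436281  55.47276558  40.00639265] 38.81955253234253 [-0.1  0.2  9.2] [0.15 0.17 0.08]
```

The axle is on the floor, at about 51.4 mm centre height. I'll bed it in gripped, release it, then repeat the push from above with closed fingers so the load is even.

```bash
python3 - <<'E'
from h import *
b=np.load("bias.npy");C=np.array(bot.read_state()["tcp_pos"])[:2];z=39.5;C=np.array([525.3,55.7])-1.17*N
def push(z,b,target,cap):
    while True:
        f=F(2)-b
        if f[2]>target or z<25: break
        z-=.5 if f[2]<2 else .2 ;bot.line_to([*C,z],25)
    h=[]
    t=bot.read_state()["t"]
    while bot.read_state()["t"]<t+1.2:
        f=(F(3)-b)
        h.append(round(f[2],1))
        if f[2]>cap: z+=.15;bot.line_to([*C,z],20)
        elif f[2]<target-1: z-=.1;bot.line_to([*C,z],20)
    s=bot.read_state();print("push",z,h,np.round(s["contact_force"]-b,1),np.round(s["moment"],2),s["t"]);return z
z=push(z,b,16,19)
while (F(2)-b)[2]>4: z+=.3;bot.line_to([*C,z],25)
print("unload",z,F()-b)
bot.move_gripper(70);print(np.round(F(),1))
bot.line_to([*C,z+3],20)
bot.line_to([*C,105],100);bot.move_gripper(0,20);bot.pause(.2)
b2=F(6);print("b2",b2,bot.read_state()["width"],bot.read_state()["t"])
bot.line_to([*C,75],60)
z=push(75,b2,16,19)
bot.line_to([*C,z+5],20);bot.line_to([*C,180],120)
bot.pause(.2);s=bot.read_state();print(s["t"],s["tcp_pos"])
cv2.imwrite("pics/end.png",bot.camera("wrist")[:,:,::-1])
E
```

```text
push 38.69999999999999 [np.float64(16.8), np.float64(16.5), np.float64(17.2), np.float64(16.5), np.float64(16.3), np.float64(16.8), np.float64(16.7), np.float64(16.6), np.float64(17.0), np.float64(16.9), np.float64(16.3), np.float64(17.3), np.float64(16.4), np.float64(16.6), np.float64(16.2), np.float64(17.2), np.float64(16.6), np.float64(16.8), np.float64(16.4), np.float64(16.8), np.float64(17.6), np.float64(16.7), np.float64(16.7), np.float64(16.8)] [-2.8  1.  16.6] [0.26 1.19 0.07] 38.5917
unload 40.49999999999997 [ 3.44463313 -0.19344166 -0.21025669]
[-0.3 -0.2 -0.1]
b2 [-0.06113359 -0.13324979  0.60196329] 0.803433611214591 43.7417
push 68.59999999999997 [np.float64(16.6), np.float64(16.7), np.float64(17.0), np.float64(16.5), np.float64(16.8), np.float64(16.7), np.float64(17.1), np.float64(16.9), np.float64(16.6), np.float64(16.7), np.float64(16.4), np.float64(16.8), np.float64(17.0), np.float64(17.0), np.float64(17.0), np.float64(16.7), np.float64(17.2), np.float64(16.4), np.float64(16.9), np.float64(16.8), np.float64(16.6), np.float64(16.8), np.float64(17.0), np.float64(16.4), np.float64(16.6)] [-1.  -1.5 16. ] [-0.46  0.18 -0.  ] 51.3417
52.975 [523.81992005  55.35482211 179.26680162]
```

View pics/end.png

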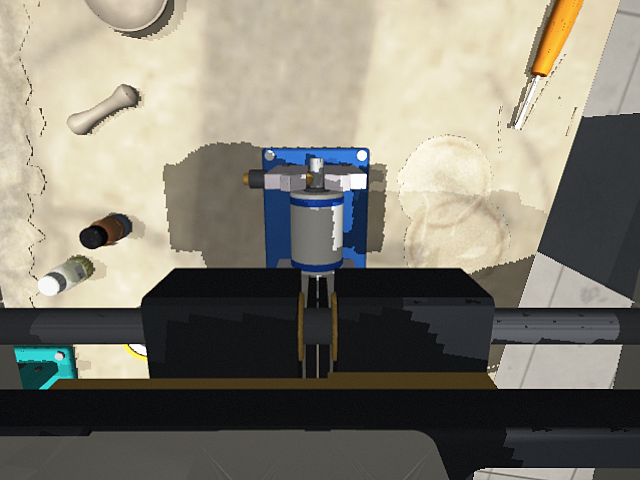

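The jar lies in the stand, centred at (317,232), with both ends down, and the gripper is clear. Both pushes held at about 17 N. Handing it in.

```bash
python3 -c "
from plant import bot
print(bot.close_job())"
```

```text
the job is handed in; nothing more can be done
None
```

The mill jar is in the blue drive stand, bottomed at about 51 mm axle height and bedded in with two steady pushes of about 17 N; the gripper is clear, no bystander was touched, and I handed the job in at about 53 s (no verdict was returned).

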